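# Load a plant stake into the sawing guide

### The arm

A 6-joint arm with a two-finger parallel gripper is mounted at the origin on the work surface. World frame = base frame: x ahead of the robot, y to its left, z up, the work surface at z = 0. Lengths are in m, angles in rad, forces in N, time in s.
With the tool pointing down it reaches from about 0.25 to 0.725 m from the base axis. Payload 4 kg.
Tool frame: the origin (TCP) lies on the centre line of the jaws, within the pads' length; the fingertips stand 11 mm ahead of it and the grasp point (between the pads) lies 8 mm behind it; z points along the fingers, y is the line along which they close (so a half turn about z gives the same grasp; the last joint's range is limited). The gripper opens to 85 mm and grips with 20 to 120 N. Pads are 22 mm wide; open, the fingers measure 114 mm over their backs; the gripper's body (76 mm by 85 mm) begins 54 mm behind the grasp point. The pads swing forward as they close: fully open they stand 13 mm farther back than shut.
Start: joints at [1.336, 0.241, 0.005, 1.335, 0, 1.571], TCP at [0.116, 0.486, 0.218] pointing down, gripper open.
Joint ranges: [-2.72, 2.72], [-1.05, 1.87], [-1.09, 1.28], [-1.99, 2.15], [-1.42, 1.44], [-3.14, 3.14]. Speed limits (rad/s): [2.79, 2.79, 3.14, 3.14, 3.14, 3.14].

### API

Orientations are given as a rotation vector (axis times angle).
In Python, from workcell import ctrl, viewer gives the robot as it stands.
- The arm moves only by the shell command python3 -m pendant 'ROWS' [FORCE]. ROWS is JSON, a list of rows, each a list of 5 numbers: the shift along the world's x, y, z normalised to -1 to 1, where 1 is 0.3 m, then the turn about the world's z normalised to -1 to 1, where 1 is 120 degrees, then the opening, from 0 (shut) to 1 (fully open). A call has 1 to 8 rows; each row shifts and turns the commanded pose from where the row before left it; what a row does not reach is not made up. A row lasts 1/8 s, in which the tool goes at most 62.5 mm and 10.7 degrees, less where a joint would pass 70% of its speed; a pose out of reach is approached as far as the arm can. A call with a number of a shift or a turn outside -1 to 1 is refused whole. A call with a gripper value outside its range is refused whole. The fingers move at their own pace and stop on an object; FORCE is the grip in N (left out, the last holds). Time passes only in rows, so rows that do not move let the fingers close. It gives the time, the measured TCP pose, the force, the opening and the grip force at its end, in the units of the state.
- ctrl.read_state(): the state, without advancing time (a new reading comes with each control period).
- viewer.grab_frame(name): name is "scene" or "top" or "wrist"; returns a dict with "img" (480x640x3 uint8, blue, green, red), "mtx" (3x3 intrinsics, pixels), "dist" ([k1, k2, p1, p2, k3] as OpenCV has them; the pictures are not rectified), "R" (3x3) and "t" (3): a world point X has camera coordinates R X + t. Camera axes: x right, y down, z forward; pixel columns grow to the right and rows downward; lengths in m; the calibration is good to about 2 mm. A picture is of the moment at which its call begins. There is no depth.
- ctrl.job_done(): hands the job in; it is judged then, once.
The state is a dict: "time": time; "qpos": joint angles; "joint_velocities": joint speeds; "joint_torque": joint torques, N m; "tool_pos": TCP position; "tool_rot": TCP orientation; "wrist_force": force on the tool from outside, world axes, zero at the start; "torque": the same for the moment, N m; "finger_gap": finger opening in m; "finger_force": force on a finger pad.
Only numpy, scipy, OpenCV 4.12 (cv2) and the standard library are available. Lean on these libraries where they do the work, as an engineer would, in place of code of your own. Each camera call takes 0.05 s, during which the arm holds its last target. There are 200 camera calls.

### The job

Take the thick round plant stake from its wooden rest, lay it in the open part of the V-groove of the sawing guide and slide it along the groove, under the spring clip and into the hood, until it rests against the rubber-tipped stop pin inside. Push it home gently: firmly enough to feel the stop behind the drag of the clip, but without ramming the pin. Leave it there against the pin, and leave the thin stake, the cup, the bottle and the flowerpot where they are.

Things in the scene. Friction and masses are not known exactly. Their poses are not given: they have to be found in the camera images.
- stake_center (a point): Centre of the thick stake: loose round stick of bare wood, 22 mm diameter, 150 mm long over its half-ball ends, about 50 g; x runs along the stick. It starts with its axis 28 mm above the table on two notched wooden blocks (18 mm high, 50 mm wide at the foot, 25 mm above 8 mm height), 45 mm either side of its middle, joined by a bar 5 mm high.
- thin_center (a point): Centre of the thin stake, a bystander: loose round wooden stick, 12 mm diameter, 130 mm long, x along the stick, on a similar rest. Not to be moved.
- guide: Sawing guide, a wooden block fixed to the table: 300 mm long (x), 64 mm wide (y), 30 mm high; origin under its middle, z up. A 90-degree V-groove, 20 mm wide, 10 mm deep, runs along its whole top on y = 0; the stake's axis lies in it 36 mm above the table. It is open above from x = -150 to 20 mm. Lay the stake with its middle at x = -90 to -55 mm; it slides towards +x.
- clip_mark (a point): Spring clip over the groove at guide x = 30 mm, this point on the groove line 60 mm above the table: a crosswise steel bar of 16 mm diameter between two posts as high as this point. The stake's leading end must lift it 1.5 mm, a brief push of 2 to 6 N; from then on the stake drags with 2 to 5 N, also while it is pushed against the pin.
- hood_top (a point): Middle of the top of the plywood hood, 69 mm above the table, 60 mm wide; it covers the groove from guide x = 45 to 115 mm and hides the pin's tip. Apart from it and the clip, two pairs of thin saw-slot uprights stand beside the groove at guide x = -12 and -2 mm, 20 mm off the groove line, 56 mm high.
- stop: Stop block on the guide's +x end; origin under its middle, on the guide's top at guide x = 132 mm. A steel pin with a flat rubber tip (14 mm wide) points from it back along the laid stake's axis. How far it sticks out differs each time and is not measured: the tip face is at guide x = 58 to 98 mm. The rubber yields 1 mm per 5 N; more than 12 N damages it.
- cup: Small white cup, 52 mm wide, 60 mm high, standing between the two rests; origin under its middle. Bystander.
- bottle: Green glass bottle, 68 mm wide, 220 mm tall, standing on the left part of the table; origin under its middle. Bystander.
- flowerpot: Terracotta flowerpot, 180 mm wide, 150 mm high, on the right part of the table; origin under its middle. Bystander.
Mind the look-alikes: they are no part of the job. Leave any blue or turquoise look-alike of the part that bears stake_center alone.

How it is judged:
By the outcome, as a careful person would: the job done as asked, in the order asked, and still so for the second after the job is handed in, with the robot touching nothing.
It also fails if it takes over 58 s, if anything falls off the work surface, if the arm or the gripper's body presses on something with over 40 N, if the wrist force passes 120 N, or if a joint passes its speed limit or range.

## Working session

There is one attempt and no reset: what is moved stays moved. The work goes in short steps, Python scripts to look and compute and a shell command to move; the robot and the scene stay as the last step left them, time stands still between calls to the robot, and variables do not carry over. Pictures are saved under pics/ and viewed, at most 10 in all, crops included, and the job is handed in when it is done.

```bash
mkdir -p pics; ls; python3 - <<'E'
from workcell import ctrl, viewer
import cv2,pickle
for n in("scene","top"):
    f=viewer.grab_frame(n); cv2.imwrite(f"pics/{n}0.png",f["img"]); pickle.dump(f,open(f"{n}0.pkl","wb"))
    print(n,f["mtx"],f["dist"],f["R"],f["t"])
s=ctrl.read_state(); print(s)
E
```

```text
pics
scene [[452.9928218    0.         310.59702783]
 [  0.         452.9928218  246.17948521]
 [  0.           0.           1.        ]] [-0.03477529  0.          0.          0.          0.        ] [[-0.57803236  0.81598774  0.00652651]
 [ 0.61772343  0.44278319 -0.64989293]
 [-0.53319449 -0.37162756 -0.75999776]] [ 0.31040396 -0.25115989  1.50846034]
top [[433.47054638   0.         324.71269034]
 [  0.         433.47054638 239.04520204]
 [  0.           0.           1.        ]] [-0.02788006  0.          0.          0.          0.        ] [[ 0.0284859  -0.99952002 -0.01217747]
 [-0.99374967 -0.02700179 -0.10831663]
 [ 0.10793583  0.01518685 -0.99404186]] [-0.01903425  0.47766336  1.08488599]
{'time': 0.1, 'qpos': array([ 1.33596437e+00,  2.41343591e-01,  3.89820263e-03,  1.33519105e+00,
       -4.07362839e-06,  1.57084965e+00]), 'joint_velocities': array([-0.00149641, -0.00269371,  0.00309545, -0.00133159,  0.00059209,
        0.00038601]), 'joint_torque': array([-2.13470648e-04, -3.73138440e+01,  2.53009558e+01,  1.08710220e-02,
        4.07822699e-05, -1.54462128e-06]), 'tool_pos': array([0.11620913, 0.4857251 , 0.217514  ]), 'tool_rot': array([-3.68084425e-01, -3.11974059e+00,  2.87109856e-03]), 'wrist_force': array([-0.09389915, -0.21048607,  0.03560428]), 'torque': array([ 0.05077651, -0.04346172,  0.00691399]), 'finger_force': 0.0, 'finger_gap': 0.08558967960115739}
```

View pics/top0.png

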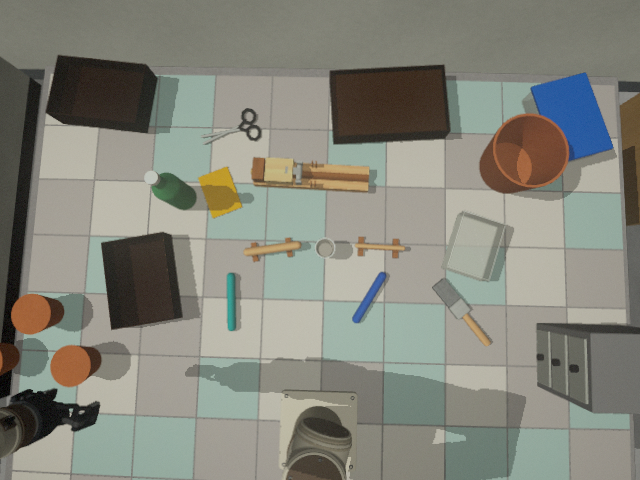

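View pics/scene0.png

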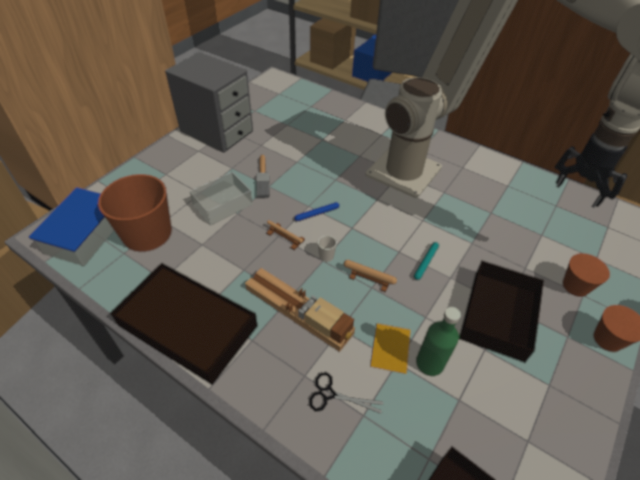

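Top view: the thick bare-wood stake is at (272,249). Possible mix-ups are the thin stake (381,247), the blue stick (370,297), the turquoise stick (231,302) and the trowel handle (475,329). I choose (272,249) because it is bare wood and the thicker of the two on rests. The guide is at (310,175), with its hood (280,170) and stop (258,168) towards world +y. I'll check this in one close crop.

```bash
python3 - <<'E'
import cv2
i=cv2.imread("pics/top0.png")[145:270,235:415]
cv2.imwrite("pics/crop1.png",cv2.resize(i,None,fx=4.4,fy=4.4,interpolation=cv2.INTER_CUBIC))
E
```

```text
(no output)
```

View pics/crop1.png

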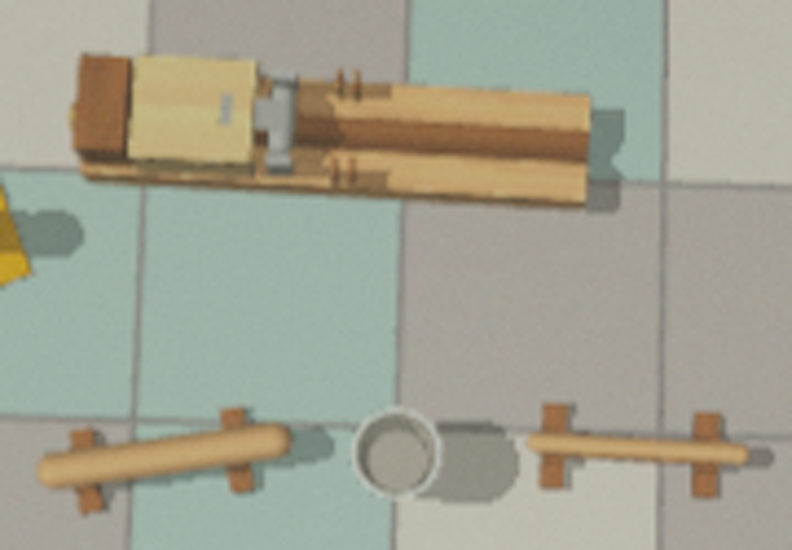

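```bash
cat > h.py <<'E'
import numpy as np,cv2,pickle
from workcell import ctrl,viewer
def ray(f,uv,z):
    p=cv2.undistortPoints(np.array([[uv]],float),f["mtx"],np.array(f["dist"]))[0,0]
    R=np.array(f["R"]);c=-R.T@f["t"];d=R.T@np.array([p[0],p[1],1]);return c+d*(z-c[2])/d[2]
def proj(f,X):
    return cv2.projectPoints(np.array([X],float),cv2.Rodrigues(np.array(f["R"]))[0],np.array(f["t"],float),f["mtx"],np.array(f["dist"]))[0][0,0]
E
python3 - <<'E'
from h import *
f=pickle.load(open("top0.pkl","rb"))
np.set_printoptions(precision=4,suppress=True)
for n,(u,v),z in [("sL",(38,470),.028),("sR",(292,438),.028),("gr590",(590,140),.03),("gr300",(300,130),.03),("top corner",(591,95),.03),("bot",(587,195),.03),("clip",(281,120),.06),("hoodL",(128,108),.069),("hoodR",(253,112),.069),("cup",(398,455),.06),("thinL",(530,442),.02)]:
    print(n,ray(f,(235+(u+.5)/4.4-.5,145+(v+.5)/4.4-.5),z))
f=viewer.grab_frame("wrist"); print(f["mtx"],-np.array(f["R"]).T@f["t"],f["R"])
E
```

```text
sL [0.4403 0.2016 0.028 ]
sR [0.463  0.0545 0.028 ]
gr590 [ 0.6439 -0.1152  0.03  ]
gr300 [0.6455 0.056  0.03  ]
top corner [ 0.6711 -0.1153  0.03  ]
bot [ 0.6108 -0.114   0.03  ]
clip [0.6433 0.065  0.06  ]
hoodL [0.6458 0.152  0.069 ]
hoodR [0.6452 0.0804 0.069 ]
cup [ 0.452  -0.0078  0.06  ]
thinL [ 0.4652 -0.0841  0.02  ]
[[384.4412   0.     317.4618]
 [  0.     384.4412 239.6645]
 [  0.       0.       1.    ]] [0.0349 0.506  0.3722] [[ 0.232   0.9727 -0.0014]
 [ 0.9199 -0.219   0.3254]
 [ 0.3162 -0.0768 -0.9456]]
```

The crop confirms it: the thick stake spans crop (38,470) to (292,438), tilted about 9°. Its right-hand end points at the cup (398,455), and the thin stake is separate at (640,450). Now I'll move above the stake for a wrist look.

```bash
python3 -m pendant '[[0.14,-0.15,0,-0.07,1],[0.14,-0.15,0,-0.07,1],[0.14,-0.15,0,-0.07,1],[0.14,-0.15,0,-0.07,1],[0.14,-0.15,0,-0.07,1],[0.14,-0.15,0,-0.07,1],[0.14,-0.15,0,-0.07,1],[0.12,-0.14,0,-0.07,1]]'
python3 -m pendant '[[0,0,0,0,1],[0,0,0,0,1]]'
python3 - <<'E'
from h import *
f=viewer.grab_frame("wrist"); pickle.dump(f,open("w1.pkl","wb")); cv2.imwrite("pics/w1.png",f["img"])
s=ctrl.read_state();print(s["tool_pos"],s["tool_rot"],s["qpos"],s["wrist_force"])
E
```

```text
time: 1.15
tool_pos: [0.4475, 0.1274, 0.2182]
tool_rot: [-2.04, -2.389, -0.0]
wrist_force: [0.1, 0.8, 0.0]
finger_gap: 0.0854
finger_force: 0.0
time: 1.4
tool_pos: [0.4458, 0.1292, 0.2179]
tool_rot: [-2.032, -2.394, 0.001]
wrist_force: [0.4, -1.4, -0.3]
finger_gap: 0.0854
finger_force: 0.0
[0.44551057 0.12973991 0.21801774] [-2.03089749e+00 -2.39564064e+00  1.10879237e-03] [ 2.83104620e-01  1.70512936e-01 -8.43323433e-02  1.31706380e+00
  4.02187941e-04  1.68947380e+00] [ 0.3141064   0.1531747  -0.35160272]
```

View pics/w1.png

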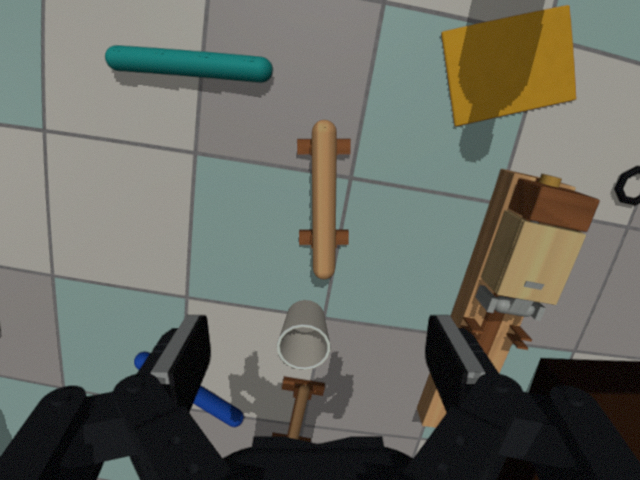

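The wrist view shows the stake upright in the picture, with its ends at about (324,121) and (324,278). The cup is at (303,345) and the guide is to the right, its stop at (555,205). I'll measure the stake with a mask and take guide features from this view.

```bash
python3 - <<'E'
from h import *
np.set_printoptions(precision=4,suppress=True)
f=pickle.load(open("w1.pkl","rb")); im=f["img"]
h=cv2.cvtColor(im,cv2.COLOR_BGR2HSV)
print(h[200,324],h[147,304],h[300,350])
m=cv2.inRange(h,(8,70,110),(25,200,255)); m[:, :300]=0;m[:,350:]=0;m[:110]=0;m[290:]=0
n,l,st,c=cv2.connectedComponentsWithStats(m); k=1+st[1:,4].argmax(); print(st[k])
ys,xs=np.where(l==k); cols=[(y,xs[ys==y].mean()) for y in range(st[k][1],st[k][1]+st[k][3])]
r=cv2.minAreaRect(np.c_[xs,ys].astype(np.float32)); print(r)
y0,y1=ys.min(),ys.max()
# silhouettes of spheres at ends -> plane .028
mid=lambda y:[x for yy,x in cols if abs(yy-y)<12]
e0=ray(f,(np.mean(mid(y0+12)),y0-.5),.028);e1=ray(f,(np.mean(mid(y1-12)),y1+.5),.028)
print(e0,e1,(e0+e1)/2,np.linalg.norm(e0-e1),np.degrees(np.arctan2(*(e0-e1)[1::-1])))
t=pickle.load(open("top0.pkl","rb")); ht=cv2.cvtColor(t["img"],cv2.COLOR_BGR2HSV)
m=cv2.inRange(ht,(8,60,120),(25,220,255)); m[:235]=0;m[262:]=0;m[:,:240]=0;m[:,305:]=0
ys,xs=np.where(m); r=cv2.minAreaRect(np.c_[xs,ys].astype(np.float32)); print("top",r,ray(t,r[0],.028))
p=cv2.boxPoints(r);print(p)
R=cv2.Rodrigues(ctrl.read_state()["tool_rot"])[0]; print("closing dir deg",np.degrees(np.arctan2(R[1,1],R[0,1])))
E
```

```text
[ 16 121 164] [ 13 154 111] [ 86  39 138]
[ 312  120   24  158 3147]
((323.5, 198.5), (157.0, 23.0), 90.0)
[0.4389 0.2046 0.028 ] [0.4636 0.0579 0.028 ] [0.4512 0.1313 0.028 ] 0.14873989364497514 99.5699507773275
top ((271.7200012207031, 249.04000854492188), (18.950462341308594, 57.699913024902344), 81.8698959350586) [0.4484 0.1289 0.028 ]
[[241.82 243.74]
 [298.94 235.58]
 [301.62 254.34]
 [244.5  262.5 ]]
closing dir deg 9.42097738575455
```

```bash
python3 -m pendant '[[0.02,0,-0.15,0,1],[0,0,-0.15,0,1],[0,0,-0.15,0,1],[0,0,-0.08,0,1],[0,0,-0.04,0,1],[0,0,0,0,1],[0,0,0,0,1],[0,0,0,0,1]]' 30
python3 - <<'E'
from h import *
s=ctrl.read_state();print(s["tool_pos"])
E
```

```text
time: 2.45
tool_pos: [0.4533, 0.1297, 0.0485]
tool_rot: [2.032, 2.394, 0.003]
wrist_force: [0.2, 0.4, 0.5]
finger_gap: 0.0855
finger_force: 0.0
[0.45329866 0.12965291 0.04848698]
```

```bash
python3 -m pendant '[[-0.005,0,-0.047,0,1],[0,0,0,0,1],[0,0,0,0,0],[0,0,0,0,0],[0,0,0,0,0],[0,0,0,0,0],[0,0,0,0,0],[0,0,0,0,0]]' 30
python3 -m pendant '[[0,0,0,0,0],[0,0,0,0,0]]'
```

```text
time: 3.45
tool_pos: [0.4509, 0.1293, 0.0332]
tool_rot: [2.033, 2.395, 0.0]
wrist_force: [0.9, 0.4, 0.0]
finger_gap: -0.0003
finger_force: 0.0
time: 3.7
tool_pos: [0.4508, 0.1293, 0.0332]
tool_rot: [2.033, 2.395, -0.0]
wrist_force: [0.9, 0.1, -0.6]
finger_gap: 0.0001
finger_force: 0.0
```

```bash
python3 - <<'E'
from h import *
f=viewer.grab_frame("wrist"); pickle.dump(f,open("w2.pkl","wb")); g=viewer.grab_frame("scene")
a=cv2.resize(g["img"][230:310,320:440],(480,320),interpolation=cv2.INTER_CUBIC); b=cv2.resize(f["img"],(640,480))[100:420,160:480]
cv2.imwrite("pics/w2.png",np.hstack([a,b]))
E
```

```text
(no output)
```

View pics/w2.png

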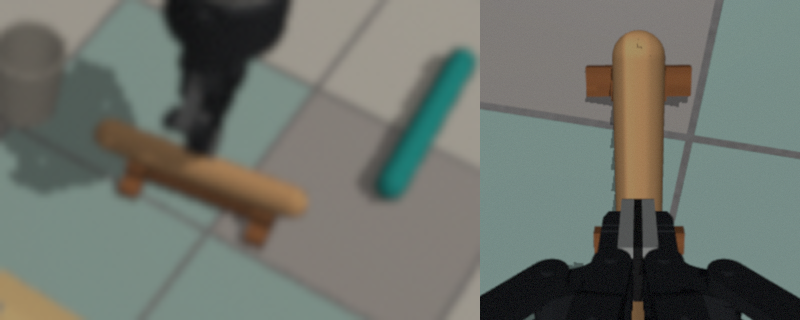

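The stake is still on its rest (ends at about (318,130) in the wrist frame) and the shut fingertips (318,300) appear over it. I'll measure where the tips and stake really are.

```bash
python3 - <<'E'
from h import *
np.set_printoptions(precision=4,suppress=True)
f=pickle.load(open("w2.pkl","rb")); w1=pickle.load(open("w1.pkl","rb"))
print("cam",-f["R"].T@f["t"])
print("stake far end",ray(f,(318,130),.028), "tips at z .02,.03,.04,.05",[ray(f,(318,299),z) for z in(.02,.03,.04,.05)])
for x in (0.4508,): 
  for z in (.022,.033,.04,.045,.05): print(z,proj(f,(x,.1293,z)), proj(f,(x-.0018*1,.1293+.011,z)))
w=f["img"]; h=cv2.cvtColor(w,cv2.COLOR_BGR2HSV); 
for r in (140,180,220,260,290):
  xs=np.where((h[r,:,1]>70)&(h[r,:,2]>90)&(h[r,:,0]<25))[0]; xs=xs[(xs>270)&(xs<370)]; print(r,xs.min(),xs.max(),[np.linalg.norm(ray(f,(xs.min(),r),z)-ray(f,(xs.max()+1,r),z)) for z in(.02,.028)])
t=viewer.grab_frame("scene"); pickle.dump(t,open("s2.pkl","wb"))
for X in ((.4508,.1293,.022),(.4508,.1293,.04),(.4508,.1293,.05)): print("scene",proj(t,X))
E
```

```text
cam [0.4373 0.2125 0.1879]
stake far end [0.439  0.2045 0.028 ] tips at z .02,.03,.04,.05 [array([0.4521, 0.1254, 0.02  ]), array([0.4512, 0.1306, 0.03  ]), array([0.4503, 0.1358, 0.04  ]), array([0.4495, 0.141 , 0.05  ])]
0.022 [316.646  293.4635] [316.6659 272.1744]
0.033 [316.6127 304.5218] [316.6328 282.2033]
0.04 [316.5894 312.2606] [316.6096 289.2414]
0.045 [316.5716 318.1651] [316.5919 294.6225]
0.05 [316.5529 324.414 ] [316.5731 300.3283]
140 298 338 [np.float64(0.0174745786082882), np.float64(0.016642117324521925)]
180 271 369 [np.float64(0.0435392800406913), np.float64(0.041465137609597566)]
220 294 342 [np.float64(0.02225096084960791), np.float64(0.021190960271103985)]
260 295 341 [np.float64(0.022119326723846377), np.float64(0.02106559698687601)]
290 296 340 [np.float64(0.021796886040057195), np.float64(0.02075851686722875)]
scene [369.0859 272.612 ]
scene [369.8043 268.4651]
scene [370.2105 266.1197]
```

```bash
python3 -m pendant '[[0,0,0.1,0,0],[0,0,0.1,0,0],[0,0,0,0,0],[0,0,0,0,0]]'
python3 - <<'E'
from h import *
np.set_printoptions(precision=4,suppress=True)
f=viewer.grab_frame("wrist"); g=viewer.grab_frame("scene");pickle.dump((f,g),open("w3.pkl","wb"))
s=ctrl.read_state();p=s["tool_pos"];print(p)
for d in(-.02,-.01,0,.011,.02): 
  X=p-[0,0,d]; print(d,proj(g,X),proj(f,X))
a=cv2.resize(g["img"][210:290,320:430],(550,400),interpolation=cv2.INTER_CUBIC); b=f["img"][200:480,260:380]; b=cv2.resize(b,(171,400))
cv2.imwrite("pics/w3.png",np.hstack([a,b]))
E
```

```text
time: 4.35
tool_pos: [0.4504, 0.1292, 0.0927]
tool_rot: [-2.033, -2.395, 0.001]
wrist_force: [0.1, -0.4, -0.0]
finger_gap: 0.0001
finger_force: 0.0
[0.4498 0.129  0.0921]
-0.02 [372.9452 250.5572] [315.0425 327.9498]
-0.01 [372.5051 253.1018] [315.1791 315.4254]
0 [372.0707 255.6128] [315.3014 304.2281]
0.011 [371.5993 258.3368] [315.422  293.2105]
0.02 [371.2185 260.5365] [315.5112 285.0651]
```

View pics/w3.png

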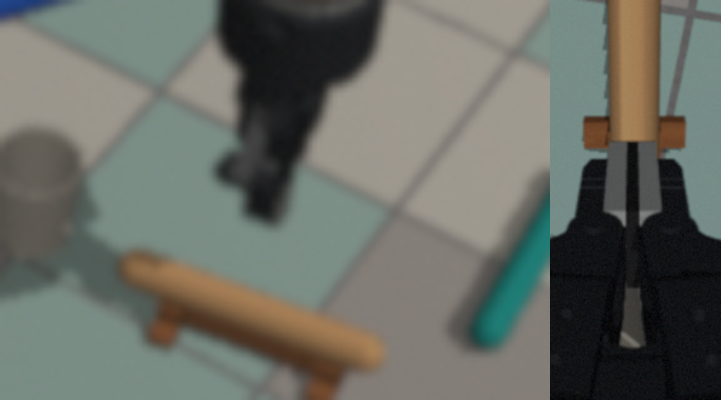

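In picture w3 the shut tips are at crop (265,220), scene (373,254). That puts them about 7 mm or more behind the reported TCP, not 11 mm ahead. A gentle touch on bare table will settle the real tip offset.

```bash
python3 -m pendant '[[0.17,0,-0.05,0,0],[0.15,0,-0.1,0,0],[0,0,-0.04,0,0],[0,0,0,0,0],[0,0,0,0,0]]' 
python3 -m pendant '[[0,0,-0.02,0,0],[0,0,-0.02,0,0],[0,0,0,0,0]]'
```

```text
time: 5.08
tool_pos: [0.5458, 0.1293, 0.0367]
tool_rot: [-2.032, -2.395, 0.001]
wrist_force: [0.1, 0.3, 0.4]
finger_gap: -0.0002
finger_force: 0.0
time: 5.45
tool_pos: [0.5462, 0.1292, 0.024]
tool_rot: [-2.033, -2.395, 0.001]
wrist_force: [0.0, -0.2, 0.4]
finger_gap: -0.0002
finger_force: 0.0
```

```bash
python3 -m pendant '[[0,0,-0.02,0,0],[0,0,-0.02,0,0],[0,0,0,0,0]]' | egrep 'tool_pos|wrist'
python3 - <<'E'
from h import *
g=viewer.grab_frame("scene");s=ctrl.read_state();p=s["tool_pos"];print(p,s["wrist_force"])
for d in(-.02,-.01,0,.011): print(d,proj(g,p-[0,0,d]))
h=cv2.cvtColor(g["img"],cv2.COLOR_BGR2GRAY); u,v=proj(g,p).astype(int)
print(u,v);print(h[v-22:v+8,u-8:u+9])
E
```

```text
tool_pos: [0.5462, 0.1291, 0.0114]
wrist_force: [0.2, 0.2, 0.4]
[0.54645827 0.12918369 0.01169933] [-0.65390867  0.18544283 -0.29774236]
-0.02 [350.19391702 294.8092082 ]
-0.01 [349.90585791 297.03934103]
0 [349.62152597 299.24001869]
0.011 [349.31298167 301.62742187]
349 299
[[128 107  71  38  23  23  22  22  24  24  25  25  25  25  26  27  27]
 [131 115  81  44  29  27  26  25  24  25  27  27  27  25  27  29  29]
 [132 119  86  48  34  34  31  27  26  26  29  29  28  26  28  29  30]
 [133 120  86  50  38  41  38  32  30  29  29  30  28  25  26  27  28]
 [133 120  85  49  42  45  43  36  33  32  31  29  28  25  24  25  32]
 [132 120  88  53  46  48  44  40  35  33  32  28  27  24  23  25  44]
 [131 122  96  65  55  54  48  40  35  33  30  28  26  22  22  30  58]
 [129 127 108  81  65  61  53  42  32  30  29  27  25  23  24  36  70]
 [128 129 116  91  71  64  57  45  32  27  26  24  23  21  24  41  79]
 [123 124 114  90  71  65  58  44  31  24  23  23  21  24  29  53  89]
 [108 104  98  81  69  63  57  46  33  25  25  21  23  25  41  71 104]
 [ 85  78  76  71  66  63  56  45  36  29 
[... 607 characters left out ...]
 86  81  75  65  59  52  42  37  47  65  87 109 125 132 135]
 [ 89  90  89  88  87  88  91  83  70  63  67  81 102 121 131 134 135]
 [ 91  92  93  93  96 108 115 112 103  98  98 104 118 129 134 135 135]
 [ 97 100 104 102 107 121 129 129 126 124 123 124 129 133 134 135 134]
 [113 117 119 117 119 128 133 134 134 133 133 133 134 135 134 135 135]
 [128 129 130 130 130 132 134 135 135 135 135 135 135 135 135 135 135]
 [134 134 135 134 134 135 135 135 135 135 135 135 135 135 135 135 132]
 [135 135 135 135 135 134 135 135 134 135 135 134 135 135 135 133 128]
 [135 135 134 135 135 135 135 135 135 135 135 135 135 135 134 130 122]
 [135 135 135 135 135 135 135 135 135 135 135 135 135 134 131 125 119]]
```

```bash
python3 -m pendant '[[0,0,-0.02,0,0],[0,0,0,0,0]]' | egrep 'tool_pos|wrist'
python3 -m pendant '[[0,0,-0.01,0,0],[0,0,0,0,0]]' | egrep 'tool_pos|wrist'
```

```text
tool_pos: [0.5464, 0.1292, 0.0056]
wrist_force: [-0.4, 0.4, 0.2]
tool_pos: [0.5466, 0.1292, 0.003]
wrist_force: [-0.1, 0.2, -0.0]
```

```bash
python3 -m pendant '[[0,0,-0.005,0,0],[0,0,0,0,0]]' | egrep 'tool_pos|wrist'
python3 -m pendant '[[0,0,-0.005,0,0],[0,0,0,0,0]]' | egrep 'tool_pos|wrist'
```

```text
tool_pos: [0.5468, 0.1293, 0.0016]
wrist_force: [0.8, 0.1, -0.0]
tool_pos: [0.5467, 0.1293, 0.0001]
wrist_force: [0.2, 0.1, -0.0]
```

```bash
for i in 1; do python3 -m pendant '[[0,0,-0.007,0,0],[0,0,0,0,0]]' | egrep 'tool_pos|wrist'; done
python3 -m pendant '[[0,0,-0.007,0,0],[0,0,0,0,0]]' | egrep 'tool_pos|wrist'
```

```text
tool_pos: [0.5467, 0.1293, -0.0021]
wrist_force: [0.0, 0.6, -0.2]
tool_pos: [0.5466, 0.1292, -0.0042]
wrist_force: [-0.6, 0.4, -0.3]
```

```bash
python3 -m pendant '[[0,0,-0.006,0,0],[0,0,0,0,0]]' | egrep 'tool_pos|wrist'
python3 -m pendant '[[0,0,-0.005,0,0],[0,0,0,0,0]]' | egrep 'tool_pos|wrist'
```

```text
tool_pos: [0.5467, 0.1292, -0.006]
wrist_force: [-0.7, -0.7, 0.1]
tool_pos: [0.5467, 0.1292, -0.0074]
wrist_force: [-0.2, -0.8, 1.1]
```

```bash
python3 -m pendant '[[0,0,-0.004,0,0],[0,0,0,0,0]]' | egrep 'tool_pos|wrist'

```

```text
tool_pos: [0.5467, 0.1293, -0.0086]
wrist_force: [-0.3, -0.4, 0.2]
```

```bash
python3 -m pendant '[[0,0,-0.005,0,0],[0,0,0,0,0]]' | egrep 'tool_pos|wrist'

```

```text
tool_pos: [0.5467, 0.1292, -0.0101]
wrist_force: [-0.3, -0.5, -0.3]
```

```bash
python3 -m pendant '[[0,0,-0.005,0,0],[0,0,0,0,0]]' | egrep 'tool_pos|wrist'

```

```text
tool_pos: [0.5467, 0.1292, -0.0117]
wrist_force: [0.0, 0.6, 0.1]
```

```bash
python3 -m pendant '[[0,0,-0.005,0,0],[0,0,0,0,0]]' | egrep 'tool_pos|wrist'

```

```text
tool_pos: [0.5469, 0.1293, -0.0129]
wrist_force: [-0.1, 0.3, 1.1]
```

```bash
python3 -m pendant '[[0,0,-0.005,0,0],[0,0,0,0,0]]' | egrep 'tool_pos|wrist'

```

```text
tool_pos: [0.547, 0.1293, -0.0129]
wrist_force: [-3.8, -1.8, 10.7]
```

```bash
python3 -m pendant '[[0,0,-0.005,0,0],[0,0,0,0,0]]' | egrep 'tool_pos|wrist'
python3 - <<'E'
from h import *
g=viewer.grab_frame("scene");cv2.imwrite("pics/s4.png",cv2.resize(g["img"][240:340,280:420],(700,500),interpolation=cv2.INTER_CUBIC))
E
```

```text
tool_pos: [0.5471, 0.1293, -0.013]
wrist_force: [-7.1, -1.6, 19.7]
```

View pics/s4.png

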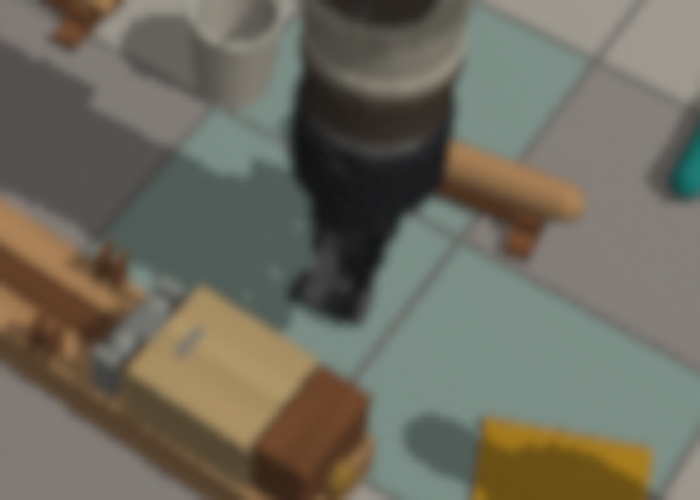

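The touch settles it: shut tips meet the table at a reported z of −0.013. The tips are therefore 13 mm behind the reported TCP. I'll regrasp with that offset.

```bash
python3 -m pendant '[[0,0,0.15,0,0],[0,0,0.15,0,1],[-0.16,0,0,0,1],[-0.16,0,0,0,1],[0,0,0,0,1],[0,0,0,0,1],[0,0,0,0,1]]' 30 | egrep 'tool_pos|wrist|gap'

```

```text
tool_pos: [0.4525, 0.1296, 0.0743]
wrist_force: [-0.5, 0.3, -0.2]
finger_gap: 0.0852
```

```bash
python3 -m pendant '[[-0.003,0.003,-0.1,0,1],[0,0,-0.08,0,1],[0,0,-0.037,0,1],[0,0,0,0,1],[0,0,0,0,1]]' | egrep 'tool_pos|wrist|gap'
python3 -m pendant '[[0,0,0,0,0],[0,0,0,0,0],[0,0,0,0,0],[0,0,0,0,0],[0,0,0,0,0]]' 30| egrep 'tool_pos|wrist|gap|finger'

```

```text
tool_pos: [0.451, 0.1304, 0.0096]
wrist_force: [0.2, 0.1, -0.4]
finger_gap: 0.0854
tool_pos: [0.4511, 0.1305, 0.0095]
wrist_force: [1.1, -0.4, 1.4]
finger_gap: 0.0202
finger_force: 32.5
```

```bash
python3 -m pendant '[[0,0,0.1,0,0],[0,0,0.18,0,0],[0,0,0.05,0,0],[0,0,0,0,0]]' | egrep 'tool_pos|wrist|gap|finger'
python3 -m pendant '[[0.1,-0.09,0,-0.016,0],[0.129,-0.114,0,-0.016,0],[0.129,-0.114,0,-0.016,0],[0.129,-0.114,0,-0.016,0],[0.1,-0.09,0,-0.015,0],[0.058,-0.046,0,0,0],[0,0,0,0,0],[0,0,0,0,0]]' | egrep 'tool_pos|wrist|gap|finger'
python3 - <<'E'
from h import *
f=viewer.grab_frame("wrist"); t=viewer.grab_frame("top"); pickle.dump((f,t),open("w5.pkl","wb"))
s=ctrl.read_state();R=cv2.Rodrigues(s["tool_rot"])[0]; print(s["tool_pos"],"closing",np.degrees(np.arctan2(R[1,1],R[0,1])))
cv2.imwrite("pics/w5.png",f["img"])
E
```

```text
tool_pos: [0.4504, 0.1304, 0.1089]
wrist_force: [0.0, 0.4, -0.5]
finger_gap: 0.0207
finger_force: 32.3
tool_pos: [0.6417, -0.0397, 0.1061]
wrist_force: [-0.1, -0.3, -0.5]
finger_gap: 0.0207
finger_force: 32.3
[ 0.64219177 -0.03934802  0.10722145] closing -0.07713471572678884
```

View pics/w5.png

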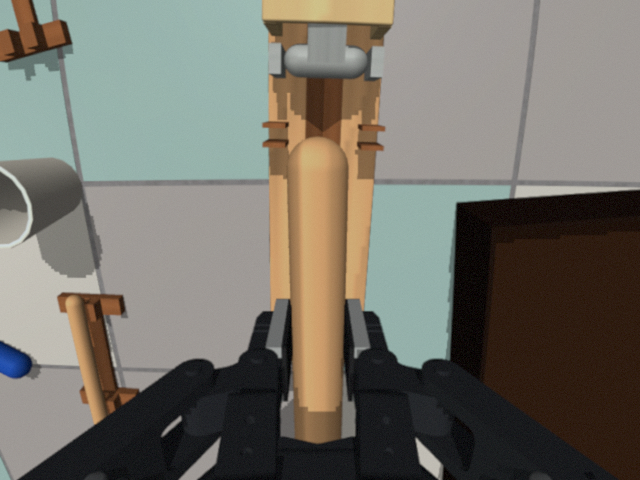

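The stake is held straight, its tip at (318,140). The open groove lies below it, with the uprights at (276/371,135), the clip bar at (326,62) and guide edges at (269/368,270). Now I'll compute the offset to the groove line.

```bash
python3 - <<'E'
from h import *
np.set_printoptions(precision=4,suppress=True)
f,t=pickle.load(open("w5.pkl","rb"))
for n,uv,z in(("upr1",(323.5,125),.056),("upr2",(323.5,145),.056),("bar",(326.5,62),.06),("edgeL",(269,270),.03),("edgeR",(368,270),.03),("edgeL2",(270,170),.03),("edgeR2",(375,170),.03)): print(n,ray(f,uv,z))
im=f["img"]; h=cv2.cvtColor(im,cv2.COLOR_BGR2HSV)
for r in (95,105,115,165,220,270): print(r,[ (x,int(v)) for x,v in zip(range(262,392,4),h[r,262:392:4,2])])
print("stake tip",[ray(f,(318.5,139),z) for z in(.125,.13)], proj(f,(.6422,-.0393,.126)))
h=cv2.cvtColor(t["img"],cv2.COLOR_BGR2HSV)
E
```

```text
upr1 [0.6451 0.0367 0.056 ]
upr2 [0.6451 0.0266 0.056 ]
bar [0.6464 0.0666 0.06  ]
edgeL [ 0.6101 -0.0555  0.03  ]
edgeR [ 0.6748 -0.0555  0.03  ]
edgeL2 [0.6134 0.0097 0.03  ]
edgeR2 [0.6764 0.0096 0.03  ]
95 [(262, 181), (266, 180), (270, 206), (274, 203), (278, 130), (282, 136), (286, 145), (290, 154), (294, 127), (298, 128), (302, 130), (306, 90), (310, 67), (314, 66), (318, 70), (322, 65), (326, 83), (330, 88), (334, 92), (338, 85), (342, 107), (346, 131), (350, 131), (354, 135), (358, 137), (362, 133), (366, 126), (370, 125), (374, 128), (378, 131), (382, 159), (386, 161), (390, 163)]
105 [(262, 181), (266, 179), (270, 205), (274, 201), (278, 137), (282, 134), (286, 147), (290, 154), (294, 126), (298, 130), (302, 128), (306, 85), (310, 66), (314, 68), (318, 71), (322, 63), (326, 85), (330, 89), (334, 90), (338, 87), (342, 121), (346, 134), (350, 130), (354, 134), (358, 136), (362, 127), (366, 123), (370, 128), (374, 141), (378, 174), (382, 162), (386, 163), (390, 162)]
115 [(262, 182), (266, 180), (270, 204), (274, 202), (278, 136), (282, 133), (286, 138), (290, 194), (294, 185
[... 881 characters left out ...]
326, 193), (330, 178), (334, 168), (338, 152), (342, 134), (346, 108), (350, 207), (354, 209), (358, 207), (362, 207), (366, 205), (370, 167), (374, 177), (378, 177), (382, 180), (386, 176), (390, 176)]
270 [(262, 157), (266, 157), (270, 189), (274, 206), (278, 208), (282, 206), (286, 207), (290, 136), (294, 156), (298, 171), (302, 205), (306, 207), (310, 206), (314, 207), (318, 206), (322, 202), (326, 195), (330, 176), (334, 165), (338, 149), (342, 128), (346, 171), (350, 206), (354, 206), (358, 207), (362, 193), (366, 164), (370, 176), (374, 175), (378, 175), (382, 175), (386, 175), (390, 177)]
stake tip [array([0.6426, 0.0347, 0.125 ]), array([0.6426, 0.035 , 0.13  ])] [317.7231 327.7516]
```

```bash
python3 - <<'E'
from h import *
np.set_printoptions(precision=4,suppress=True,linewidth=200)
t=pickle.load(open("top0.pkl","rb")); im=t["img"].astype(float)
h=cv2.cvtColor(t["img"],cv2.COLOR_BGR2HSV)
s=h[...,1].astype(float); v=h[...,2].astype(float)
F=[];G=[]
for c in range(326,367,4):
    m=s[150:200,c]>75  # wood
    r=np.where(m)[0]+150
    d=[y for y in r if v[y,c]<150]
    # sub-pixel far edge: crossing of saturation
    y0=r.min(); a,b=s[y0-1,c],s[y0,c]; e=y0-1+(75-a)/(b-a)
    X=ray(t,(c,e),.03); F.append(X[:2]); print(c,e,r.max(),X[:2]-[.032,0],"v",v[162:192,c].astype(int))
F=np.array(F);p=np.polyfit(F[:,1],F[:,0]-.032,1);print("far-edge axis: slope",p, "deg",np.degrees(p[0]))
E
```

```text
326 163.71153846153845 189 [ 0.6429 -0.0035] v [153 155 173 193 193 194 192 193 191 183 162 142 145 138 136 124 119 138 177 195 195 192 194 193 190 181 150 115 127 142]
330 164.34 189 [ 0.6415 -0.014 ] v [176 169 166 193 194 194 193 195 192 185 161 141 144 141 136 128 118 122 164 194 192 194 194 195 192 192 167 114 133 159]
334 164.54929577464787 190 [ 0.6412 -0.0244] v [176 175 175 193 196 192 194 193 193 193 176 136 144 140 137 128 120 111 158 195 194 194 193 195 193 193 169 110 128 153]
338 164.69354838709677 190 [ 0.6411 -0.0348] v [176 175 170 184 195 194 195 193 193 193 178 145 144 143 137 130 120 116 154 190 194 195 194 194 195 194 173 123 119 142]
342 165.0 190 [ 0.6405 -0.0452] v [176 176 169 176 190 192 192 194 194 193 183 153 142 146 140 129 125 117 144 178 191 193 192 192 196 193 182 144 117 143]
346 165.2962962962963 190 [ 0.64   -0.0557] v [176 176 171 168 190 194 192 193 192 195 189 168 143 144 141 132 123 117 133 169 192 194 193 195 193 193 186 155 116 133]
350 165.39622641509433 190 [ 0.64   -0.0661] v [176 177 167 160 188 190 193 192 193 194 194 177 141 144 144 133 125 119 117 158 190 190 194 194 194 194 194 170 114 130]
354 165.7258064516129 191 [ 0.6394 -0.0765] v [177 176 176 172 191 190 192 195 194 194 195 178 145 145 141 135 126 118 116 160 191 194 193 193 194 194 193 168 108 120]
358 165.67142857142858 191 [ 0.6398 -0.0869] v [177 177 174 171 185 190 192 194 193 195 195 184 153 145 142 137 131 120 117 150 184 192 194 195 193 194 193 176 128 117]
362 166.05128205128204 191 [ 0.639  -0.0973] v [176 177 176 170 175 191 192 194 193 194 194 187 168 142 142 139 130 125 116 136 174 192 192 193 194 194 194 186 158 114]
366 166.33962264150944 191 [ 0.6385 -0.1077] v [176 178 175 168 165 190 191 193 193 193 194 185 159 143 141 139 134 126 120 118 161 192 191 192 193 194 194 193 172 114]
far-edge axis: slope [0.0347 0.6423] deg 1.9885380061881461
```

The guide is turned about −1.8°, so its groove passes x≈0.643 at y=−0.04. The held stake's middle is at guide x≈−78 mm. I'll turn it slightly and lower.

```bash
python3 -m pendant '[[0.002,0,-0.1,-0.0125,0],[0,0,-0.1,0,0],[0,0,-0.07,0,0],[0,0,0,0,0],[0,0,0,0,0]]' | egrep 'tool_pos|wrist|gap'
python3 -m pendant '[[0,0,-0.01,0,0],[0,0,0,0,0]]' | egrep 'tool_pos|wrist|gap'

```

```text
tool_pos: [0.6445, -0.0397, 0.0281]
wrist_force: [1.1, 0.7, -0.1]
finger_gap: 0.021
tool_pos: [0.6444, -0.0402, 0.0247]
wrist_force: [-0.4, 0.0, -0.4]
finger_gap: 0.0202
```

```bash
python3 -m pendant '[[-0.003,0,-0.01,0,0],[0,0,0,0,0]]' | egrep 'tool_pos|wrist|gap'
python3 -m pendant '[[0,0,-0.007,0,0],[0,0,0,0,0],[0,0,0,0,0]]' | egrep 'tool_pos|wrist|gap'

```

```text
tool_pos: [0.6428, -0.0403, 0.0206]
wrist_force: [0.2, 0.5, -1.4]
finger_gap: 0.0203
tool_pos: [0.6431, -0.0402, 0.0188]
wrist_force: [0.6, 0.5, -0.0]
finger_gap: 0.0204
```

```bash
python3 -m pendant '[[0,0,-0.004,0,0],[0,0,0,0,0]]' | egrep 'tool_pos|wrist|gap'
python3 -m pendant '[[0,0,-0.003,0,0],[0,0,0,0,0]]' | egrep 'tool_pos|wrist|gap'

```

```text
tool_pos: [0.6433, -0.0402, 0.0181]
wrist_force: [-0.5, -0.4, 3.6]
finger_gap: 0.0206
tool_pos: [0.6433, -0.0402, 0.018]
wrist_force: [-3.2, -0.6, 7.1]
finger_gap: 0.0208
```

```bash
python3 -m pendant '[[-0.002,0,0.003,0,0],[0,0,0,0,0.4],[0,0,0,0,0.6],[0,0,0,0,1],[0,0,0,0,1],[0,0,0.15,0,1],[0,0,0.2,0,1],[0,0,0,0,1]]' | egrep 'tool_pos|wrist|gap'
python3 - <<'E'
from h import *
f=viewer.grab_frame("wrist"); pickle.dump(f,open("w6.pkl","wb"));cv2.imwrite("pics/w6.png",f["img"])
E
```

```text
tool_pos: [0.6469, -0.0405, 0.1294]
wrist_force: [0.9, -0.5, 0.3]
finger_gap: 0.0857
```

View pics/w6.png

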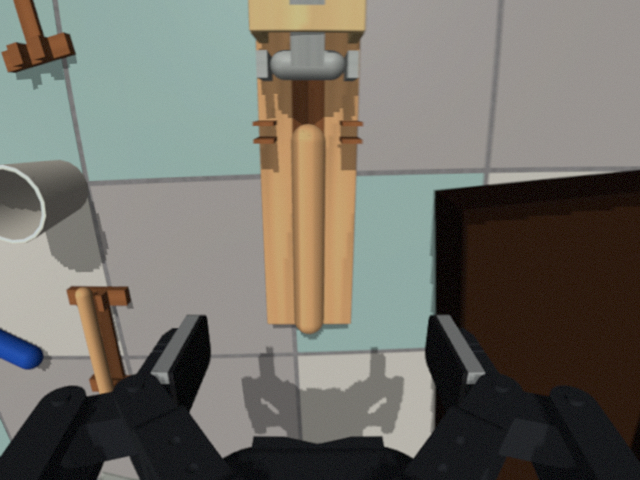

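The stake lies in the groove: leading end (308,124), rear end (310,333) just overhanging the guide's end at row 324. I'll compute the push geometry.

```bash
python3 - <<'E'
from h import *
np.set_printoptions(precision=4,suppress=True)
f=pickle.load(open("w6.pkl","rb"))
for n,uv,z in(("lead",(308,124),.036),("rear",(310.5,333),.036),("gEndL",(268,324),.03),("gEndR",(352,324),.03),("upr",(307.5,124),.056),("upr2",(307.5,140),.056),("bar",(307.5,65),.06),("hoodfront",(308,33),.069)): print(n,ray(f,uv,z))
s=ctrl.read_state();R=cv2.Rodrigues(s["tool_rot"])[0]; print(s["tool_pos"],"closing",np.degrees(np.arctan2(R[1,1],R[0,1])))
E
```

```text
lead [0.6446 0.0349 0.036 ]
rear [ 0.6411 -0.115   0.036 ]
gEndL [ 0.609  -0.1099  0.03  ]
gEndR [ 0.6728 -0.1121  0.03  ]
upr [0.6446 0.0356 0.056 ]
upr2 [0.6443 0.0266 0.056 ]
bar [0.6457 0.0668 0.06  ]
hoodfront [0.6466 0.0813 0.069 ]
[ 0.6449 -0.0404  0.1262] closing -1.6335851946856377
```

```bash
python3 -m pendant '[[-0.007,-0.16,0,0,0],[-0.007,-0.165,0,0,0],[0,0,0,0,0],[0,0,0,0,0],[0,0,0,0,0]]' | egrep 'tool_pos|wrist|gap'
python3 -m pendant '[[0,0,-0.15,0,0],[0,0,-0.12,0,0],[0,0,-0.05,0,0],[0,0,0,0,0],[0,0,0,0,0]]' | egrep 'tool_pos|wrist|gap'

```

```text
tool_pos: [0.6381, -0.1364, 0.1219]
wrist_force: [0.5, -0.6, -1.1]
finger_gap: -0.0002
tool_pos: [0.6398, -0.1377, 0.0284]
wrist_force: [0.9, 0.3, 0.6]
finger_gap: -0.0001
```

```bash
python3 -m pendant '[[0.003,0,-0.03,0,0],[0,0,0,0,0],[0,0.03,0,0,0],[0,0,0,0,0],[0,0,0,0,0]]' | egrep 'tool_pos|wrist|gap'
python3 -m pendant '[[0,0.01,0,0,0],[0,0.01,0,0,0],[0,0.01,0,0,0],[0,0.01,0,0,0],[0,0,0,0,0],[0,0,0,0,0]]' | egrep 'tool_pos|wrist|gap'

```

```text
tool_pos: [0.6393, -0.1285, 0.0178]
wrist_force: [0.2, -0.1, 0.3]
finger_gap: 0.0002
tool_pos: [0.639, -0.1165, 0.0174]
wrist_force: [-0.6, 0.2, -0.1]
finger_gap: 0.0003
```

```bash
python3 -m pendant '[[0.005,0,0.006,0,0],[0,0.015,0,0,0],[0,0.015,0,0,0],[0,0.015,0,0,0],[0,0,0,0,0],[0,0,0,0,0]]' | egrep 'tool_pos|wrist|gap'
python3 - <<'E'
from h import *
f=viewer.grab_frame("wrist");cv2.imwrite("pics/w7.png",f["img"])
for z in (.036,):
  print([proj(f,(.6446+.0235*d,.035+d,z)) for d in(0,.01,.02,.03)])
E
```

```text
tool_pos: [0.6405, -0.103, 0.0192]
wrist_force: [0.5, -0.3, 0.6]
finger_gap: 0.0001
[array([317.56938491, -67.55875778]), array([ 317.43651612, -102.34248065]), array([ 317.30061272, -136.97597765]), array([ 317.16291926, -170.91002003])]
```

View pics/w7.png

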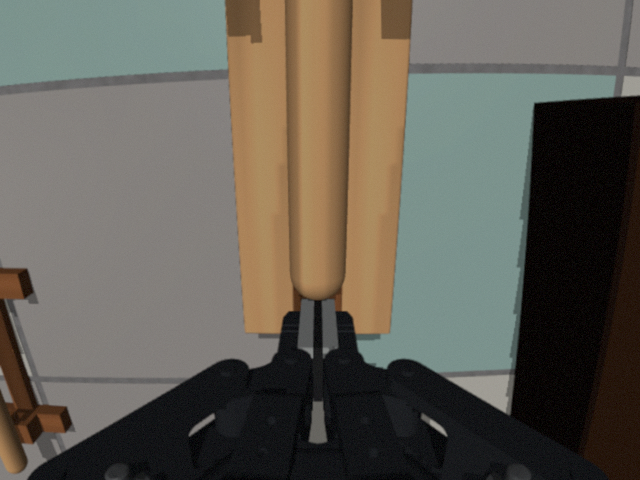

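The stake is being pushed squarely: its rear end at (317,299) sits against the shut fingers, centred in the groove. The picture budget is now used up, so I continue by force.

```bash
for k in 1; do
python3 -m pendant '[[0,0.007,0,0,0],[0,0.007,0,0,0],[0,0,0,0,0]]' | egrep 'time|tool_pos|wrist'
python3 -m pendant '[[0,0.007,0,0,0],[0,0.007,0,0,0],[0,0,0,0,0]]' | egrep 'tool_pos|wrist'
python3 -m pendant '[[0,0.007,0,0,0],[0,0.007,0,0,0],[0,0,0,0,0]]' | egrep 'tool_pos|wrist'
python3 -m pendant '[[0.002,0.007,0,0,0],[0,0.007,0,0,0],[0,0,0,0,0]]' | egrep 'tool_pos|wrist'
done
```

```text
time: 20.0
tool_pos: [0.6407, -0.0988, 0.0194]
wrist_force: [0.1, -0.2, -0.0]
tool_pos: [0.6407, -0.0946, 0.0194]
wrist_force: [0.1, 0.1, 0.1]
tool_pos: [0.6408, -0.0903, 0.0194]
wrist_force: [0.7, 0.4, -0.4]
tool_pos: [0.6411, -0.0872, 0.0195]
wrist_force: [-1.6, -3.6, 1.3]
```

```bash

python3 -m pendant '[[0,0.005,0,0,0],[0,0,0,0,0]]' | egrep 'tool_pos|wrist'
python3 -m pendant '[[0,0.005,0,0,0],[0,0,0,0,0]]' | egrep 'tool_pos|wrist'
python3 -m pendant '[[0,0.005,0,0,0],[0,0,0,0,0]]' | egrep 'tool_pos|wrist'
python3 -m pendant '[[0,0.005,0,0,0],[0,0,0,0,0]]' | egrep 'tool_pos|wrist'
```

```text
tool_pos: [0.6411, -0.0858, 0.0195]
wrist_force: [-0.7, -4.9, 1.6]
tool_pos: [0.6412, -0.0842, 0.0195]
wrist_force: [0.1, -4.9, 0.6]
tool_pos: [0.6412, -0.0826, 0.0195]
wrist_force: [-1.9, -5.2, 1.1]
tool_pos: [0.6412, -0.0809, 0.0194]
wrist_force: [-1.5, -5.6, 1.3]
```

```bash

python3 -m pendant '[[0.001,0.005,0,0,0],[0,0.005,0,0,0],[0,0.005,0,0,0],[0,0,0,0,0]]' | egrep 'tool_pos|wrist'
python3 -m pendant '[[0,0.005,0,0,0],[0,0.005,0,0,0],[0,0,0,0,0]]' | egrep 'tool_pos|wrist'
python3 -m pendant '[[0,0.005,0,0,0],[0,0,0,0,0]]' | egrep 'tool_pos|wrist'
python3 -m pendant '[[0,0.005,0,0,0],[0,0,0,0,0]]' | egrep 'tool_pos|wrist'
```

```text
tool_pos: [0.6414, -0.0763, 0.0194]
wrist_force: [-1.9, -5.2, 1.7]
tool_pos: [0.6414, -0.0733, 0.0194]
wrist_force: [-1.5, -4.0, 1.3]
tool_pos: [0.6415, -0.0717, 0.0194]
wrist_force: [-0.7, -5.1, 1.3]
tool_pos: [0.6415, -0.0701, 0.0194]
wrist_force: [-1.6, -5.4, 1.3]
```

```bash

python3 -m pendant '[[0,0.0035,0,0,0],[0,0.0035,0,0,0],[0,0,0,0,0]]' | egrep 'tool_pos|wrist'
python3 -m pendant '[[0,0.0035,0,0,0],[0,0,0,0,0]]' | egrep 'tool_pos|wrist'
```

```text
tool_pos: [0.6416, -0.068, 0.0194]
wrist_force: [-1.1, -4.8, 0.6]
tool_pos: [0.6416, -0.0668, 0.0194]
wrist_force: [-1.5, -4.2, 1.0]
```

```bash

python3 -m pendant '[[0,0.0035,0,0,0],[0,0.0035,0,0,0],[0,0,0,0,0]]' | egrep 'tool_pos|wrist'
```

```text
tool_pos: [0.6417, -0.0646, 0.0194]
wrist_force: [-1.1, -4.2, 1.2]
```

```bash

python3 -m pendant '[[0,0.0035,0,0,0],[0,0.0035,0,0,0],[0,0.0035,0,0,0],[0,0,0,0,0]]' | egrep 'tool_pos|wrist'
```

```text
tool_pos: [0.6418, -0.0612, 0.0194]
wrist_force: [1.2, -4.3, 0.0]
```

```bash

python3 -m pendant '[[0,0.0035,0,0,0],[0,0.0035,0,0,0],[0,0.0035,0,0,0],[0,0,0,0,0]]' | egrep 'tool_pos|wrist'
```

```text
tool_pos: [0.6418, -0.0581, 0.0194]
wrist_force: [0.0, -3.4, 0.8]
```

```bash

python3 -m pendant '[[0,0.0035,0,0,0],[0,0.0035,0,0,0],[0,0.0035,0,0,0],[0,0,0,0,0]]' | egrep 'tool_pos|wrist'
```

```text
tool_pos: [0.6418, -0.055, 0.0195]
wrist_force: [1.1, -2.8, 0.3]
```

```bash

python3 -m pendant '[[0,0.0035,0,0,0],[0,0.0035,0,0,0],[0,0.0035,0,0,0],[0,0,0,0,0]]' | egrep 'tool_pos|wrist'
```

```text
tool_pos: [0.6418, -0.0519, 0.0195]
wrist_force: [0.8, -3.9, 1.1]
```

```bash

python3 -m pendant '[[0.002,0.0035,0,0,0],[0,0.0035,0,0,0],[0,0.0035,0,0,0],[0,0,0,0,0]]' | egrep 'tool_pos|wrist'
```

```text
tool_pos: [0.642, -0.0507, 0.0194]
wrist_force: [0.4, -8.7, 1.1]
```

```bash

python3 -m pendant '[[0,0,0,0,0],[0,0,0,0,0]]' | egrep 'time|tool_pos|wrist'
python3 -m pendant '[[0,0.0015,0,0,0],[0,0,0,0,0],[0,0,0,0,0]]' | egrep 'tool_pos|wrist'
```

```text
time: 27.25
tool_pos: [0.642, -0.0507, 0.0194]
wrist_force: [-0.1, -8.4, 1.1]
tool_pos: [0.642, -0.0507, 0.0194]
wrist_force: [0.2, -8.9, 1.2]
```

The stop is felt: about 8.7 N total against about 4 N of drag, and the tool has stalled. I'll back off and clear.

```bash

python3 -m pendant '[[0,-0.005,0,0,0],[0,-0.01,0,0,0],[0,-0.05,0,0,0],[0,-0.1,0,0,0],[0,0,0.15,0,0],[0,0,0.2,0,0],[0,0,0,0,0],[0,0,0,0,0]]' | egrep 'time|tool_pos|wrist'
python3 - <<'E'
from h import *
np.set_printoptions(precision=4,suppress=True)
f=viewer.grab_frame("wrist");s=ctrl.read_state();print(s["tool_pos"],s["joint_velocities"])
h=cv2.cvtColor(f["img"],cv2.COLOR_BGR2HSV);pickle.dump(f,open("w8.pkl","wb"))
for y in(-.06,-.05,-.045,-.04,-.035,-.03,-.02,-.01):
    u,v=proj(f,(.6411+.0235*(y+.115),y,.036)).astype(int); print(y,(u,v),h[v,u])
E
```

```text
time: 28.62
tool_pos: [0.6421, -0.098, 0.1245]
wrist_force: [0.6, -0.7, -0.7]
[ 0.6413 -0.0978  0.1232] [ 0.0025  0.0198 -0.0176 -0.0003 -0.0032  0.0027]
-0.06 (np.int64(315), np.int64(184)) [ 12 152 124]
-0.05 (np.int64(315), np.int64(169)) [ 12 154  83]
-0.045 (np.int64(315), np.int64(161)) [ 12 161  84]
-0.04 (np.int64(315), np.int64(153)) [ 13 146  82]
-0.035 (np.int64(315), np.int64(144)) [ 16 121 171]
-0.03 (np.int64(315), np.int64(136)) [ 15 121 217]
-0.02 (np.int64(315), np.int64(119)) [ 16 117 220]
-0.01 (np.int64(315), np.int64(102)) [ 16 115 220]
```

```bash
python3 -c "
from workcell import ctrl
print(ctrl.job_done())"
```

```text
the job is handed in; nothing more can be done
None
```

The thick stake was laid in the groove, slid under the clip and pushed gently to the stop pin (about 4.5 N on the pin beyond the clip's drag). The gripper then backed clear, and I handed the job in at about 29 s; no verdict was returned.

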